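Push the wax tin through between the card boxes

TASK

Clear the front of the display: with the fingertips, push the flat gold tin at the front of the table along the table, flat and without picking it up, through the narrow gap between the two white card boxes stuck down side by side at the front left, from the robot's right to its left. Stop when the whole tin has come out of the gap on the left side and lies just beyond the boxes, still in line with the gap, its trailing end no more than about 3 cm past them. Leave the candles and the other card box where they stand.

Things in the scene. Friction and masses are not known exactly. Their poses are not given: they have to be found in the camera images.
- tin: Flat closed gold tin at the front of the table (not the like one far back), loose, 0.1 to 0.22 kg. 59 mm along its x, 88 mm along its y, 22 mm tall, walls upright, lid fixed shut. Origin: on its underside, z up; the tin spans -31 to +28 mm in x, -44 to +44 mm in y. It starts to the right of the gap, in line with it or up to 3 cm too near the robot, its y up to 20 degrees off the gap's y.
- gap (a point): Centre of the gap between the two card boxes, at table height. Its y axis runs along the gap in the direction in which the tin must travel (roughly to the robot's left), its x axis across the gap, away from the robot; z up. The gap is 67 mm wide (x from -33.5 to +33.5 mm) and 92 mm long (y from -46 to +46 mm).
- near_box: Low white scent-card box stuck to the table, the one nearer the robot: 65 mm along its x, 92 mm along its y, 18 mm tall. Origin: centre of its underside; axes parallel to the gap's; the gap's centre lies 65.5 mm along its +x. It cannot be moved.
- far_box: The same kind of box stuck to the table on the other side of the gap, farther from the robot, turned by half a turn; the gap's centre lies 65.5 mm along its +x. It cannot be moved.
- tester_left: Bystander: open tester candle in a glass, 67 mm wide, 74 mm tall, standing loose on the far-left side beyond the far box. Origin: centre of its underside.
- candle_back: Bystander: lidded candle jar, 69 mm wide, 82 mm tall, loose, at the left of the table, well behind the tin's way. Origin: centre of its underside.
- candle_right: Bystander: lidded candle jar, 69 mm wide, 82 mm tall, loose, at the right of the table. Origin: centre of its underside.
- cards_right: Bystander: third card box, 65 x 92 mm, 18 mm tall, lying loose at the right front of the table. Origin: centre of its underside.
- tester_back: Bystander: open tester candle, 67 mm wide, 74 mm tall, loose, at the back left. Origin: centre of its underside.

How it is judged:
On the way:
1. the tin is inside the gap between the two boxes, lying flat (y of tin in the frame of gap between -0.035 and 0.035 m and x of tin in the frame of gap between -0.012 and 0.012 m and height (world z) of tin below 0.01 m), for 0.05 s.
At the end, for the whole second after the job is handed in: The tin lies at rest flat on the table, past the boxes: its centre 88 to 135 mm beyond the gap's centre along the gap's y (its trailing end 0 to about 4.5 cm past the boxes), within 30 mm of the gap's centre line, its long side within 0.35 rad of the gap's direction (y of tin in the frame of gap between 0.088 and 0.135 m and x of tin in the frame of gap between -0.03 and 0.03 m and angle between the y axis of tin and the y axis of gap, either way round below 0.35 rad and height (world z) of tin below 0.006 m and angle between tin's own z axis and vertical below 0.08 rad and linear speed of tin below 0.01 m/s); the robot touches nothing.
It fails at once if the tin is lifted (more than 12 mm) or tipped (height (world z) of tin above 0.012 m or angle between tin's own z axis and vertical above 0.3 rad).
It fails at once if a candle or the third card box is moved by more than 15 mm (distance of any of tester_left, candle_back, candle_right, cards_right, tester_back from where it was at the start of the episode above 0.015 m).
It also fails if it takes over 58 s, if anything falls off the work surface, if the arm or the gripper's body presses on something with over 40 N, if the wrist force passes 120 N, or if a joint passes its speed limit or range.

ROBOT

A 7-joint arm with a two-finger parallel gripper is mounted at the origin on a cart in front of the work surface, level with it; the furniture and walls round the work are solid. World frame = base frame: x ahead of the robot, y to its left, z up, the work surface at z = 0. Lengths are in m, angles in rad, forces in N, time in s.
With the tool pointing down it reaches from about 0.35 to 0.9 m from the base axis. Payload 19.9 kg.
Tool frame: the origin (TCP) lies between the finger pads; the fingertips stand 19 mm ahead of it and the grasp point (between the pads) is the TCP; x points along the fingers, z is the direction in which the jaws open and shut, and the axes are right-handed (so a half turn about x gives the same grasp; the last joint's range is limited). The gripper opens to 85 mm and grips with 20 to 120 N. Pads are 22 mm wide; open, the fingers measure 114 mm over their backs; the gripper's body (76 mm by 85 mm) begins 54 mm behind the grasp point. The pads swing forward as they close: fully open they stand 13 mm farther back than shut.
Start: joints at [1.087, 0.417, -0.01, 1.614, 0.005, 1.111, -0.053], TCP at [0.267, -0.565, 0.25] pointing down, gripper open.
Joint ranges: [-2.81, 2.81], [-0.39, 2.02], [-1.27, 1.25], [0.06, 2.57], [-1.19, 4.33], [0.19, 2], [-2.82, 2.82]. Speed limits (rad/s): [1.89, 1.89, 2.39, 2.39, 3.01, 3.01, 3.01].

INTERFACE

Orientations are given as a 3x3 rotation matrix whose columns are the frame's x, y, z axes.
In Python, from bench import state, snapshot, sign_off gives the robot as it stands.
- The arm moves only by the tool move_arm, never from a script. Its argument "motion" is a list of rows, each an object of numbers: "x", "y", "z": the shift along the world's x, y, z in m; "roll": the turn about the world's z in degrees. A call has exactly 10 rows; each row shifts and turns the pose as measured when the row begins; what a row does not reach is not made up. A row lasts 1/10 s, in which the tool goes at most 50 mm and 8.59 degrees, less where a joint would pass 70% of its speed; a pose out of reach is approached as far as the arm can. A call with a gripper value outside its range is refused whole. "jaw" is the finger opening in m, from 0 to 0.0854, set as the call begins (left out, the last holds). The fingers move at their own pace and stop on an object; "squeeze" is the grip in N (left out, the last holds). Time passes only in rows, so rows that do not move let the fingers close, or fill a call up. It gives the time, the measured TCP pose, the force and the opening at its end, in the units of the state.
- state(): the state, without advancing time (a new reading comes with each control period).
- snapshot(name): name is "scene" or "side" or "wrist"; returns a dict with "frame" (384x512x3 uint8, blue, green, red), "mtx" (3x3 intrinsics, pixels), "dist" ([k1, k2, p1, p2, k3] as OpenCV has them; the pictures are not rectified), "R" (3x3) and "t" (3): a world point X has camera coordinates R X + t; the wrist camera has in their place "tool_from_camera" (4x4, takes a point from camera to tool coordinates, whose origin is the TCP and whose axes are the tool frame's). Camera axes: x right, y down, z forward; pixel columns grow to the right and rows downward; lengths in m; the calibration is good to about 2 mm. A picture is of the moment at which its call begins: read the wrist's pose just before it. There is no depth.
- sign_off(): hands the job in, once; it reports no verdict.
The state is a dict: "time": time; "joint_positions": joint angles; "qvel": joint speeds; "joint_torque": joint torques, N m; "tool_pos": TCP position; "ee_rot": TCP orientation; "contact_force": force on the tool from outside, world axes, zero at the start; "torque": the same for the moment, N m; "gripper_width": opening from 0.0 (shut) to 1.0 (fully open).
Only numpy, scipy, OpenCV 4.12 (cv2) and the standard library are available. Lean on these libraries where they do the work, as an engineer would, in place of code of your own. Each camera call takes 0.05 s, during which the arm holds its last target.

## Working session

There is one attempt and no reset: what is moved stays moved. The work goes in short steps, Python scripts to look and compute and a tool call to move; the robot and the scene stay as the last step left them, time stands still between calls to the robot, and variables do not carry over. Pictures are saved under pics/ and viewed, and the job is handed in when it is done.

Besides the shell and the picture viewer there is one more tool, called after "Request:" by a JSON object that holds its "api" and its "payload", one argument or row to a line. move_arm: Moves the arm, as the interface text tells. Its arguments: {"type":"object","properties":{"motion":{"type":"array","items":{"type":"object","properties":{"x":{"type":"number"},"y":{"type":"number"},"z":{"type":"number"},"roll":{"type":"number"}}}},"jaw":{"type":"number"},"squeeze":{"type":"number"}},"required":["motion"]}

```bash
ls; mkdir -p pics; python3 - <<'E'
from bench import state,snapshot
import cv2,pickle
s=state();print(s)
d={}
for n in("scene","side","wrist"):
    p=snapshot(n);d[n]=p;cv2.imwrite(f"pics/{n}0.png",p["frame"])
pickle.dump(d,open("d0.pkl","wb"))
for n in d: print(n,d[n].get("R"),d[n].get("t"))
E
```

```text
pics
{'time': 0.0, 'joint_positions': array([ 1.08750417,  0.41796874, -0.01027952,  1.61418835,  0.00470809,
        1.11067931, -0.05298449]), 'qvel': array([ 0.00024849, -0.00078072,  0.00138281, -0.00056767, -0.00024414,
       -0.00018182,  0.00074754]), 'joint_torque': array([ 2.84065711e-03, -8.64452505e+01,  6.80268724e-01, -4.34917831e+01,
        1.92601781e-02,  7.51452288e-03,  1.30347172e-05]), 'tool_pos': array([ 0.26706336, -0.5647079 ,  0.24965767]), 'ee_rot': array([[-6.17458284e-04,  9.03984289e-01,  4.27565228e-01],
       [ 1.05289350e-03,  4.27565660e-01, -9.03983682e-01],
       [-9.99999255e-01, -1.07991566e-04, -1.21580314e-03]]), 'contact_force': array([-0.746575  , -0.0789391 ,  0.14287293]), 'torque': array([-0.01411213,  0.02201397,  0.01279801]), 'gripper_width': 1.0005501413355524}
scene [[ 0.85954848 -0.51103091 -0.00488016]
 [-0.20849803 -0.34194112 -0.91629954]
 [ 0.46658866  0.78862138 -0.40046391]] [-0.6159883   0.09337562  1.07457782]
side [[-0.98283704 -0.18309947  0.022493  ]
 [-0.12864918  0.59290643 -0.79492852]
 [ 0.13221475 -0.7841789  -0.606286  ]] [0.51321194 0.26276554 0.88916876]
wrist None None
```

View pics/scene0.png

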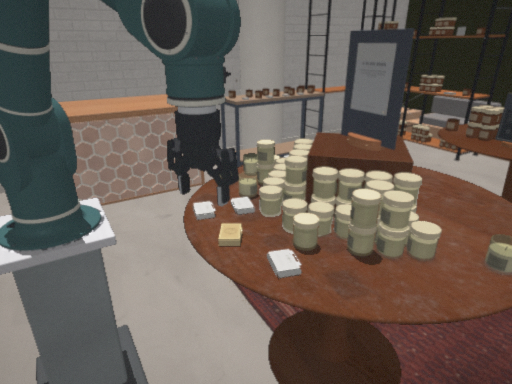

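View pics/side0.png

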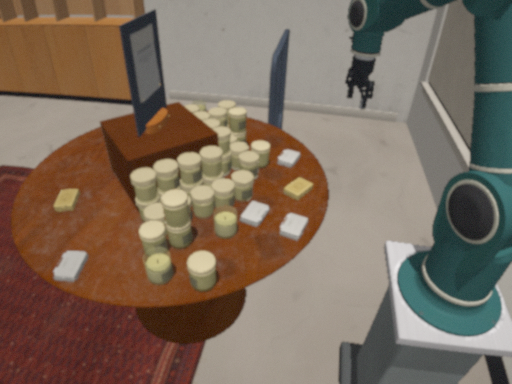

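View pics/wrist0.png

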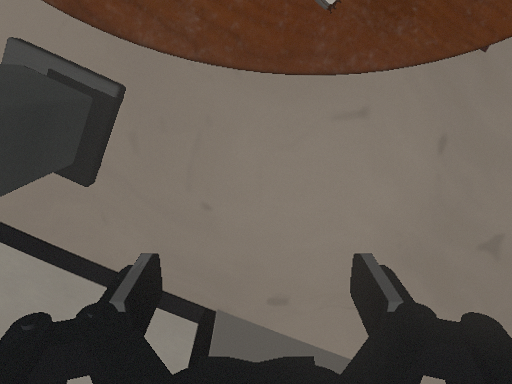

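The scene view shows the tin at about (231,234) and the boxes at (204,210) and (243,205). In the side view the tin is at (298,187) and the boxes at (294,226) and (255,213), with tester_left at (225,224). I'll enlarge both to read the corners.

```bash
python3 - <<'E'
import cv2,pickle
d=pickle.load(open("d0.pkl","rb"))
def crop(n,x0,y0,w,h,k):
    c=cv2.resize(d[n]["frame"][y0:y0+h,x0:x0+w],None,fx=k,fy=k,interpolation=cv2.INTER_CUBIC)
    for i in range(0,w,10):
        cv2.putText(c,str(x0+i),(i*k,10),0,.35,(0,255,255),1);cv2.line(c,(i*k,12),(i*k,18),(0,255,255),1)
    for i in range(0,h,10):
        cv2.putText(c,str(y0+i),(0,i*k+4),0,.35,(0,255,255),1)
    cv2.imwrite(f"pics/{n}_c.png",c)
crop("scene",185,190,80,60,10); crop("side",235,170,88,74,8)
E
```

```text
(no output)
```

View pics/scene_c.png

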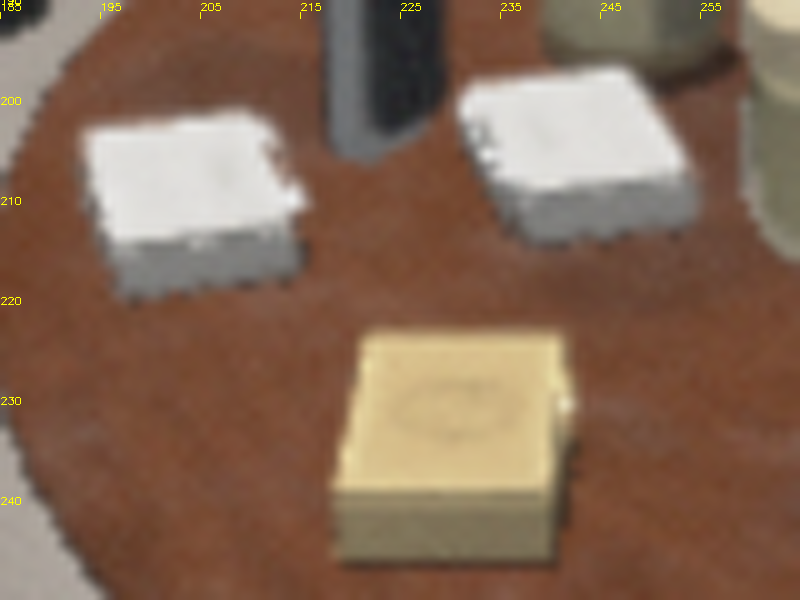

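View pics/side_c.png

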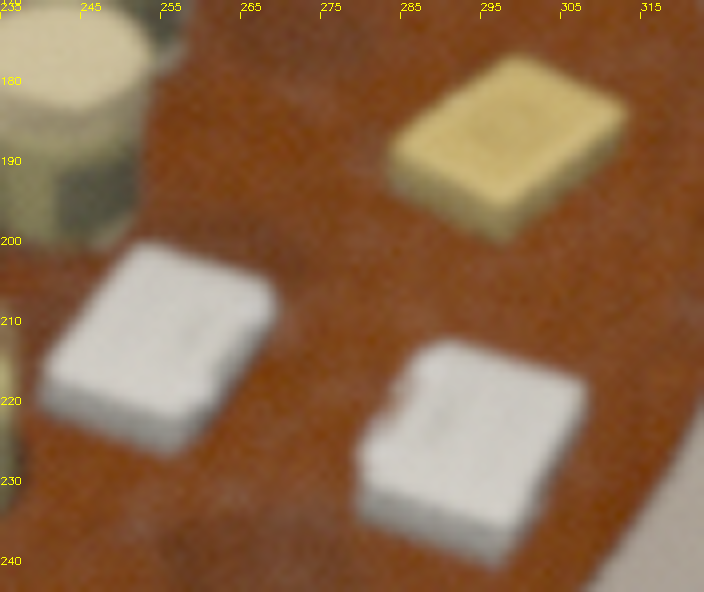

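```bash
cat > h.py <<'E'
import numpy as np,cv2
from scipy.optimize import least_squares
def rot(a): return np.array([[np.cos(a),-np.sin(a)],[np.sin(a),np.cos(a)]])
def rect(p,x0,x1,y0,y1,z):
    # corners order: far-left? given in local: (x1,y0)...
    c=np.array([[x0,y0],[x1,y0],[x1,y1],[x0,y1]])
    w=c@rot(p[2]).T+p[:2]
    return np.c_[w,np.full(4,z)]
def near(p): return rect(p,-.0985,-.0335,-.046,.046,.018)
def far(p): return rect(p,.0335,.0985,-.046,.046,.018)
def tin(p): return rect(p,-.031,.028,-.044,.044,.022)
def proj(cam,X):
    rv=cv2.Rodrigues(cam["R"])[0]
    return cv2.projectPoints(np.asarray(X,float),rv,cam["t"],cam["mtx"],np.array(cam["dist"],float))[0][:,0]
def wristcam(p,s):
    T=np.eye(4);T[:3,:3]=s["ee_rot"];T[:3,3]=s["tool_pos"]
    M=np.linalg.inv(T@p["tool_from_camera"])
    q=dict(p);q["R"]=M[:3,:3];q["t"]=M[:3,3];return q
def back(cam,px,z):
    u=cv2.undistortPoints(np.array([px],float),cam["mtx"],np.array(cam["dist"],float)).reshape(-1,2)
    d=np.c_[u,np.ones(len(u))]@cam["R"]; c=-cam["R"].T@cam["t"]
    return c+d*((z-c[2])/d[:,2])[:,None]
def fit(obs,p0):
    r=least_squares(lambda p:np.concatenate([(proj(c,f(p))-u).ravel() for c,f,u in obs]),p0,loss="soft_l1",x_scale=[.01,.01,.1])
    return r.x,r.fun
E
python3 - <<'E'
import pickle
from h import *
d=pickle.load(open("d0.pkl","rb"));S,D=d["scene"],d["side"]
s=lambda a:np.array(a)/10+[185-.45,190-.45]
q=lambda a:np.array(a)/8+[235-.44,170-.44]
# order (x0,y0)=near-right,(x1,y0)=far-right,(x1,y1)=far-left,(x0,y1)=near-left
nS=s([(112,242),(305,218),(262,112),(83,130)]);fS=s([(515,190),(693,172),(632,68),(460,90)]);tS=s([(335,490),(553,490),(563,332),(362,330)])
nD=q([(585,380),(425,342),(358,480),(503,530)]);fD=q([(275,285),(140,243),(42,378),(178,422)]);tD=q([(628,105),(515,55),(390,150),(497,205)])
for o,p0,l in(([(S,near,nS),(S,far,fS),(D,near,nD),(D,far,fD)],[.5,0,0],"gap"),([(S,near,nS),(S,far,fS)],[.5,0,0],"gapS"),([(D,near,nD),(D,far,fD)],[.5,0,0],"gapD"),
  ([(S,tin,tS),(D,tin,tD)],[.5,-.1,0],"tin"),([(S,tin,tS)],[.5,-.1,0],"tinS"),([(D,tin,tD)],[.5,-.1,0],"tinD")):
    p,f=fit(o,p0);print(l,p[:2].round(4),np.degrees(p[2]).round(1),np.abs(f).max().round(1))
# candles bases rough
print(back(D,[(225,236),(203,285),(248,200)],0).round(3))
E
```

```text
gap [ 0.4871 -0.1728] -14.7 2.6
gapS [ 0.4884 -0.1693] -15.1 2.0
gapD [ 0.487  -0.1743] -14.3 2.4
tin [ 0.4273 -0.3434] -30.8 1.1
tinS [ 0.4281 -0.3416] -30.3 0.4
tinD [ 0.427  -0.3455] -31.9 0.9
[[ 0.615 -0.082  0.   ]
 [ 0.628  0.1    0.   ]
 [ 0.581 -0.26   0.   ]]
```

Request:
{"api": "move_arm", "payload": {
  "motion": [
    {"x": 0.011,"y": 0.014,"z": -0.004,"roll": 3.4},
    {"x": 0.011,"y": 0.014,"z": -0.004,"roll": 3.4},
    {"x": 0.011,"y": 0.014,"z": -0.004,"roll": 3.4},
    {"x": 0.011,"y": 0.014,"z": -0.004,"roll": 3.4},
    {"x": 0.011,"y": 0.014,"z": -0.004,"roll": 3.4},
    {"x": 0.011,"y": 0.014,"z": -0.004,"roll": 3.4},
    {"x": 0.011,"y": 0.014,"z": -0.004,"roll": 3.4},
    {"x": 0.011,"y": 0.014,"z": -0.004,"roll": 3.4},
    {"x": 0.011,"y": 0.014,"z": -0.004,"roll": 3.4},
    {"x": 0.011,"y": 0.014,"z": -0.004,"roll": 3.4}
  ],
  "jaw": 0.025,
  "squeeze": 40
}}

```text
time: 1.15
tool_pos: [0.3852, -0.4129, 0.2063]
ee_rot: [[-0.001, 0.468, 0.883], [0.0, 0.883, -0.468], [-1.0, -0.0, -0.001]]
contact_force: [-0.3, 0.0, 0.4]
gripper_width: 0.295
```

```bash
cat > look.py <<'E'
import sys,pickle,cv2
from bench import state,snapshot
from h import *
n=sys.argv[1]; s=state(); w=wristcam(snapshot("wrist"),s)
pickle.dump((s,w),open(f"w{n}.pkl","wb"));cv2.imwrite(f"pics/wrist{n}.png",cv2.resize(w["frame"],None,fx=1.5,fy=1.5,interpolation=cv2.INTER_CUBIC))
print(s["time"],s["tool_pos"],np.degrees(np.arctan2(s["ee_rot"][1,2],s["ee_rot"][0,2])),s["contact_force"],s["gripper_width"])
E
python3 look.py 1
```

```text
1.15 [ 0.38518766 -0.41285864  0.20633098] -27.932894426254443 [-0.26415537  0.03473811  0.4456603 ] 0.2950558733038271
```

View pics/wrist1.png

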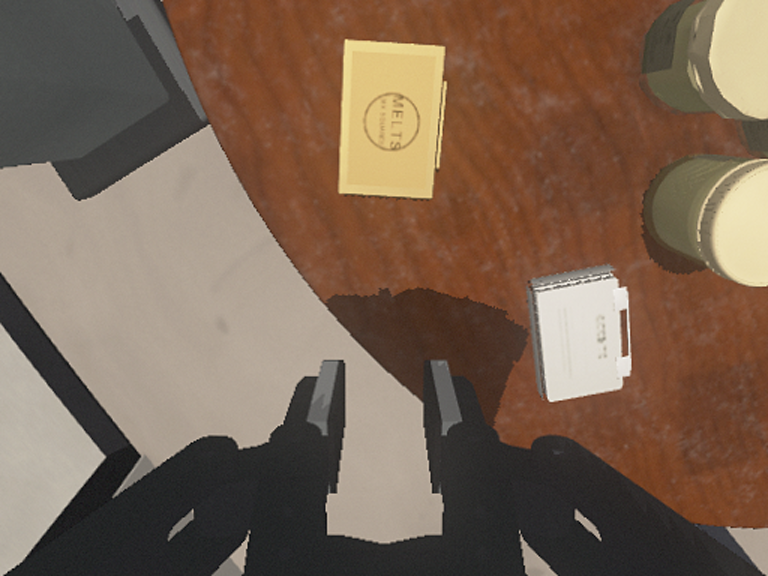

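The wrist view shows the tin's top corners at (345,40), (444,47), (434,199) and (339,193), with a latch strip on its far side. cards_right is at about (580,335).

```bash
cat >> h.py <<'E'
def tinb(p): return rect(p,-.028,.028,-.044,.044,.022)
E
python3 - <<'E'
import pickle
from h import *
s,w=pickle.load(open("w1.pkl","rb"))
px=np.array([(339,193),(434,199),(444,47),(345,40)])/1.5
p,f=fit([(w,tinb,px)],[.43,-.34,-.5]);print(p[:2],np.degrees(p[2]),f.round(1))
d=pickle.load(open("d0.pkl","rb"));S,D=d["scene"],d["side"]
print(proj(S,tinb(p)).round(1),proj(D,tinb(p)).round(1))
E
```

```text
[ 0.42650851 -0.34238696] -31.30063065059541 [ 0.8  0.6 -2.   0.1 -0.2 -0.6  0.5 -0.1]
[[218.4 238.7]
 [239.2 238.7]
 [240.9 223.1]
 [221.6 223.1]] [[312.  183.7]
 [298.7 177.1]
 [283.3 188.1]
 [296.9 195.3]]
```

Request:
{"api": "move_arm", "payload": {
  "motion": [
    {"x": 0.006,"y": 0.014,"z": 0.006},
    {"x": 0.006,"y": 0.014,"z": 0.006},
    {"x": 0.006,"y": 0.014,"z": 0.006},
    {"x": 0.006,"y": 0.014,"z": 0.006},
    {"x": 0.006,"y": 0.014,"z": 0.006},
    {"x": 0.006,"y": 0.014,"z": 0.006},
    {"x": 0.006,"y": 0.014,"z": 0.006},
    {"x": 0.006,"y": 0.014,"z": 0.006},
    {},
    {}
  ]
}}

```text
invalid input
```

```bash
python3 look.py 2
```

```text
1.2 [ 0.38727028 -0.40993197  0.20568199] -27.492530954358298 [ 3.30990293  2.97992015 -0.6069353 ] 0.2947079252916485
```

View pics/wrist2.png

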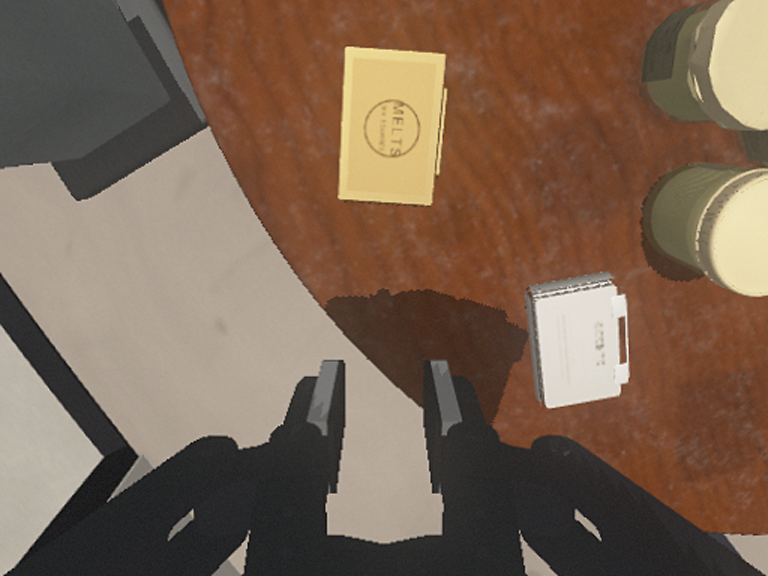

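Request:
{"api": "move_arm", "payload": {
  "motion": [
    {"x": 0.006,"y": 0.014,"z": 0.006,"roll": 0},
    {"x": 0.006,"y": 0.014,"z": 0.006,"roll": 0},
    {"x": 0.006,"y": 0.014,"z": 0.006,"roll": 0},
    {"x": 0.006,"y": 0.014,"z": 0.006,"roll": 0},
    {"x": 0.006,"y": 0.014,"z": 0.006,"roll": 0},
    {"x": 0.006,"y": 0.014,"z": 0.006,"roll": 0},
    {"x": 0.006,"y": 0.014,"z": 0.006,"roll": 0},
    {"x": 0.006,"y": 0.014,"z": 0.006,"roll": 0},
    {"x": 0,"y": 0,"z": 0,"roll": 0},
    {"x": 0,"y": 0,"z": 0,"roll": 0}
  ]
}}

```text
time: 2.25
tool_pos: [0.439, -0.2884, 0.2591]
ee_rot: [[0.0, 0.463, 0.887], [0.0, 0.887, -0.463], [-1.0, 0.0, 0.0]]
contact_force: [-0.2, 0.5, -0.1]
gripper_width: 0.29
```

```bash
python3 look.py 3
```

```text
2.25 [ 0.43901269 -0.28835147  0.25906856] -27.56037611764521 [-0.23778537  0.5113341  -0.06706244] 0.2901719396526796
```

View pics/wrist3.png

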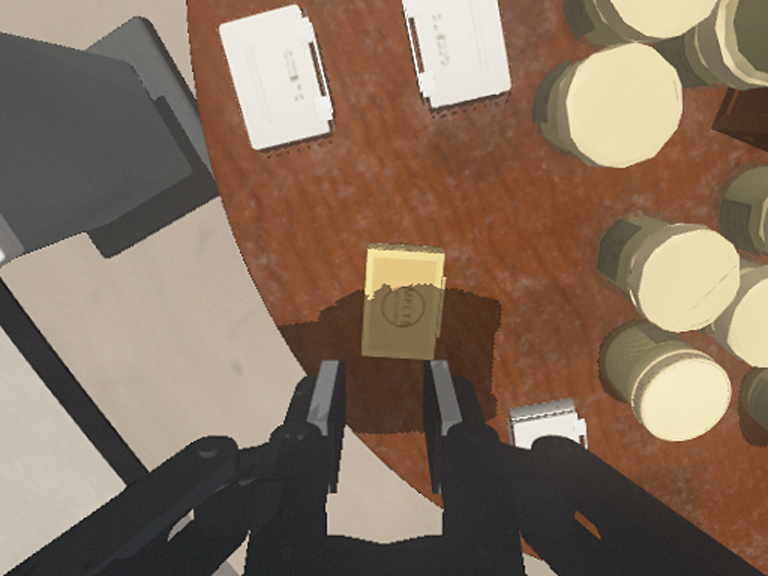

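Both boxes are in view, the near one around (275,80) and the far one around (460,55). Each has a notched flap facing the gap, so I'll zoom in.

```bash
python3 - <<'E'
import pickle,cv2
s,w=pickle.load(open("w3.pkl","rb"))
x0,y0,k=140,0,4
c=cv2.resize(w["frame"][0:110,140:345],None,fx=k,fy=k,interpolation=cv2.INTER_CUBIC)[:, :800]
for i in range(0,200,20): cv2.putText(c,str(x0+i),(i*k,436),0,.4,(0,255,255),1);cv2.line(c,(i*k,420),(i*k,426),(0,255,255),1)
cv2.imwrite("pics/w3c.png",c)
E
```

```text
(no output)
```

View pics/w3c.png

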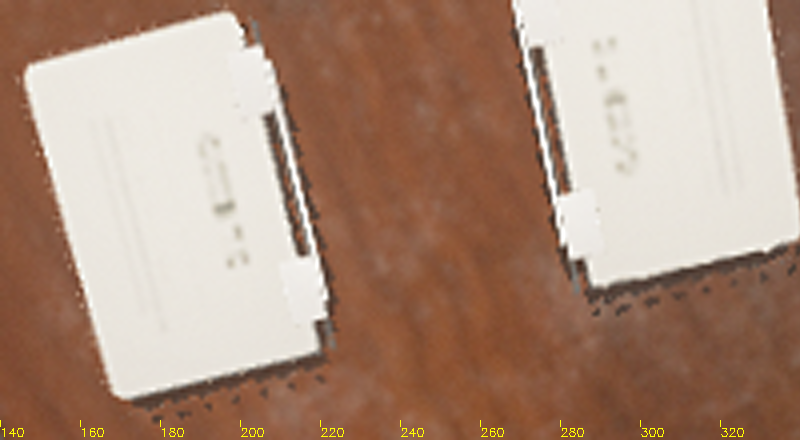

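```bash
python3 - <<'E'
import pickle
from h import *
s,w=pickle.load(open("w3.pkl","rb"))
o=lambda a:np.array(a)/4.+[140-.4,-.4]
n=o([(113,402),(338,349),(263,6),(24,64)]); fa=o([(574,294),(803,238)])
for ob,l in(([(w,near,n),(w,lambda p:far(p)[:2],fa)],"both"),([(w,near,n)],"near")):
    p,f=fit(ob,[.487,-.173,-.25]);print(l,p[:2],np.degrees(p[2]),f.round(1))
p,f=fit([(w,near,n),(w,lambda p:far(p)[:2],fa)],[.487,-.173,-.25])
d=pickle.load(open("d0.pkl","rb"))
for c in("scene","side"):
  print(c,proj(d[c],near(p)).round(1).tolist(),proj(d[c],far(p)).round(1).tolist())
t=np.array([.4265,-.3424]);print("tin in gap",rot(p[2]).T@(t-p[:2])*1000)
E
```

```text
both [ 0.48917939 -0.17055781] -14.546414728169358 [-1.2  2.8  1.1  1.4 -2.9 -4.9 -4.8 -2.3  4.2  0.3  7.9  0.3]
near [ 0.48962962 -0.17466306] -15.841200700728761 [-0.3  4.2  2.2  4.3  0.3 -2.3 -2.  -1.3]
scene [[195.0, 214.6], [215.9, 211.8], [211.0, 200.2], [191.5, 202.5]] [[236.7, 209.1], [256.4, 206.6], [248.9, 195.6], [230.5, 197.8]]
side [[308.2, 218.1], [288.1, 211.9], [277.0, 230.5], [298.2, 237.5]] [[268.1, 205.6], [249.4, 199.8], [236.4, 216.9], [256.0, 223.5]]
tin in gap [ -17.50956417 -182.07652148]
```

```bash
python3 - <<'E'
import pickle
from h import *
s,w=pickle.load(open("w3.pkl","rb"))
o=lambda a:np.array(a)/4.+[140-.4,-.4]
n=o([(113,402),(338,349),(263,6),(24,64)]); fa=o([(574,294),(803,238)])
d=pickle.load(open("d0.pkl","rb"));S,D=d["scene"],d["side"]
s_=lambda a:np.array(a)/10+[185-.45,190-.45]
q=lambda a:np.array(a)/8+[235-.44,170-.44]
nS=s_([(112,242),(305,218),(262,112),(83,130)]);fS=s_([(515,190),(693,172),(632,68),(460,90)])
nD=q([(585,380),(425,342),(358,480),(503,530)]);fD=q([(275,285),(140,243),(42,378),(178,422)])
def N(p,g=.0335): return rect(p,-p[3],-p[4],-p[5],p[5],.018)
def F(p): return rect(p,p[4],p[3],-p[5],p[5],.018)
F2=lambda p:F(p)[:2]
def go(l,obs):
    r=least_squares(lambda p:np.concatenate([(proj(c,f(p))-u).ravel() for c,f,u in obs]),[.487,-.173,-.25,.095,.0335,.045],loss="soft_l1",x_scale=.01)
    p=r.x;print(l,p[:2].round(4),np.degrees(p[2]).round(2),p[3:].round(4),"maxres",abs(r.fun).max().round(1))
    t=np.array([.4265,-.3424]);print("   tin in gap",(rot(p[2]).T@(t-p[:2])*1000).round(1),"dyaw",(-31.3-np.degrees(p[2])).round(1))
W=[(w,N,n),(w,F2,fa)]
go("w",W);go("S",[(S,N,nS),(S,F,fS)]);go("D",[(D,N,nD),(D,F,fD)]);go("all",W+[(S,N,nS),(S,F,fS),(D,N,nD),(D,F,fD)])
E
```

```text
w [ 0.4869 -0.1716] -15.19 [0.0932 0.0314 0.0427] maxres 1.2
   tin in gap [ -13.5 -180.7] dyaw -16.1
S [ 0.4877 -0.1705] -15.32 [0.0933 0.0337 0.042 ] maxres 0.2
   tin in gap [ -13.6 -182. ] dyaw -16.0
D [ 0.4861 -0.1738] -14.46 [0.0925 0.0345 0.0442] maxres 1.6
   tin in gap [ -15.7 -178.1] dyaw -16.8
all [ 0.4869 -0.1717] -15.2 [0.0931 0.0319 0.0427] maxres 1.7
   tin in gap [ -13.5 -180.6] dyaw -16.1
```

Request:
{"api": "move_arm", "payload": {
  "motion": [
    {"x": -0.006,"y": -0.013,"z": -0.015,"roll": -0.4},
    {"x": -0.006,"y": -0.013,"z": -0.015,"roll": -0.4},
    {"x": -0.006,"y": -0.013,"z": -0.015,"roll": -0.4},
    {"x": -0.006,"y": -0.013,"z": -0.015,"roll": -0.4},
    {"x": -0.006,"y": -0.013,"z": -0.015,"roll": -0.4},
    {"x": -0.006,"y": -0.013,"z": -0.015,"roll": -0.4},
    {"x": -0.005,"y": -0.013,"z": -0.015,"roll": -0.4},
    {"x": -0.005,"y": -0.013,"z": -0.015,"roll": -0.4},
    {"x": -0.004,"y": -0.012,"z": -0.015,"roll": -0.4},
    {"x": 0,"y": 0,"z": 0,"roll": 0}
  ]
}}

```text
time: 3.3
tool_pos: [0.3829, -0.4135, 0.1152]
ee_rot: [[-0.002, 0.525, 0.851], [0.0, 0.851, -0.525], [-1.0, -0.001, -0.001]]
contact_force: [0.2, 1.3, 0.7]
gripper_width: 0.293
```

Request:
{"api": "move_arm", "payload": {
  "motion": [
    {"x": 0,"y": 0,"z": -0.012,"roll": 0},
    {"x": 0,"y": 0,"z": -0.012,"roll": 0},
    {"x": 0,"y": 0,"z": -0.012,"roll": 0},
    {"x": 0,"y": 0,"z": -0.012,"roll": 0},
    {"x": 0,"y": 0,"z": -0.012,"roll": 0},
    {"x": 0,"y": 0,"z": -0.01,"roll": 0},
    {"x": 0,"y": 0,"z": -0.006,"roll": 0},
    {"x": 0,"y": 0,"z": -0.004,"roll": 0},
    {"x": 0,"y": 0,"z": -0.002,"roll": 0},
    {"x": 0,"y": 0,"z": 0,"roll": 0}
  ]
}}

```text
time: 4.3
tool_pos: [0.3843, -0.4117, 0.0267]
ee_rot: [[-0.0, 0.523, 0.852], [0.0, 0.852, -0.523], [-1.0, 0.0, -0.001]]
contact_force: [0.8, 0.8, -0.4]
gripper_width: 0.293
```

```bash
python3 look.py 4; python3 - <<'E'
from bench import snapshot
import cv2
f=snapshot("side")["frame"][130:230,250:370];cv2.imwrite("pics/side4.png",cv2.resize(f,None,fx=6,fy=6,interpolation=cv2.INTER_CUBIC))
E
```

```text
4.3 [ 0.38431987 -0.41174186  0.02669425] -31.540373978771942 [ 0.77896611  0.78494221 -0.40964125] 0.293418695117127
```

View pics/wrist4.png

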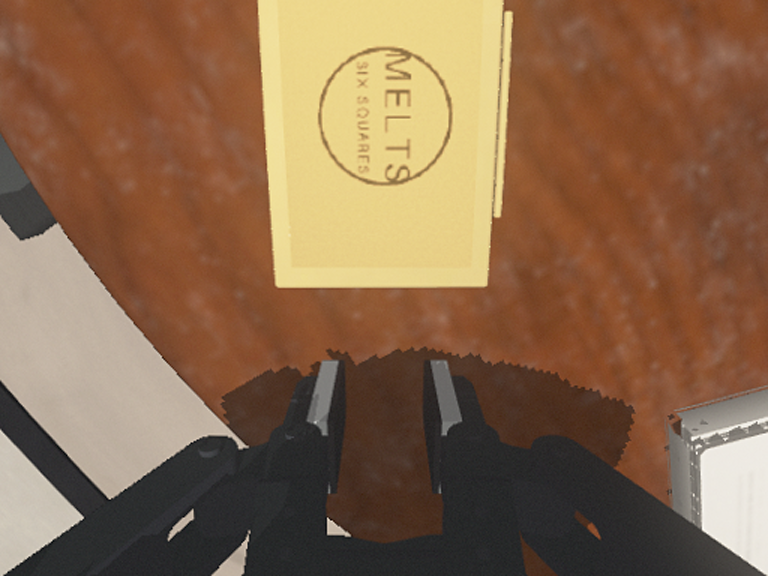

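View pics/side4.png

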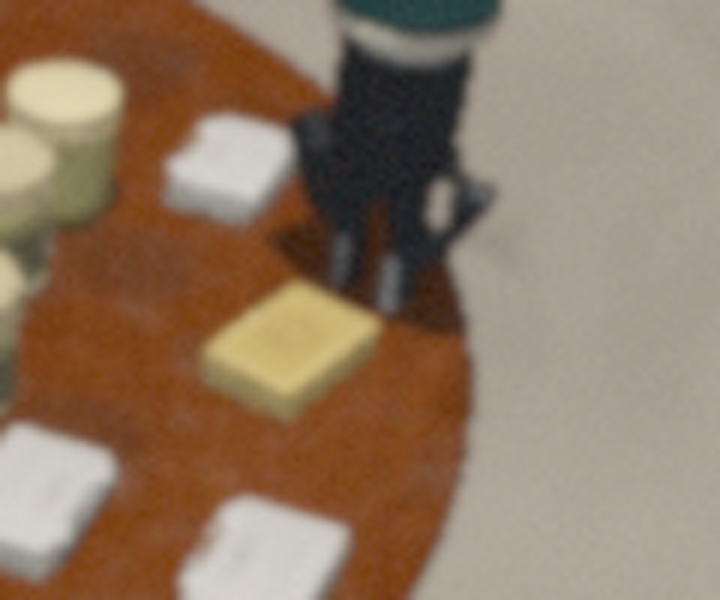

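```bash
python3 - <<'E'
import pickle
from h import *
d=pickle.load(open("d0.pkl","rb"));D=d["side"]
s,w=pickle.load(open("w4.pkl","rb"))
o=np.array([.3843,-.4117]);jx=np.array([.852,-.523]);jy=np.array([.523,.852])
for lat in(-.0125,-.022):
  for z in(0,.008,.015,.022):
    X=[[*(o+lat*jx+a*jy),z] for a in(-.011,.011)]
    print(lat,z,((proj(D,X)-[250,130])*6).round(0).tolist(),(proj(w,X)*1.5).round(0).tolist())
px=np.array([(276,288),(488,288)])/1.5
B=back(w,px,.022);print(B, (B[:,:2]-o)@np.c_[jx,jy])
E
```

```text
-0.0125 0 [[392.0, 306.0], [371.0, 322.0]] [[348.0, 401.0], [346.0, 343.0]]
-0.0125 0.008 [[393.0, 295.0], [372.0, 311.0]] [[346.0, 414.0], [345.0, 353.0]]
-0.0125 0.015 [[395.0, 286.0], [374.0, 302.0]] [[345.0, 426.0], [343.0, 363.0]]
-0.0125 0.022 [[396.0, 276.0], [375.0, 292.0]] [[343.0, 439.0], [341.0, 374.0]]
-0.022 0 [[405.0, 313.0], [384.0, 329.0]] [[321.0, 401.0], [318.0, 343.0]]
-0.022 0.008 [[407.0, 302.0], [386.0, 318.0]] [[318.0, 414.0], [315.0, 353.0]]
-0.022 0.015 [[408.0, 292.0], [387.0, 308.0]] [[315.0, 426.0], [312.0, 363.0]]
-0.022 0.022 [[410.0, 283.0], [389.0, 298.0]] [[312.0, 439.0], [308.0, 374.0]]
[[ 0.37860814 -0.36444568  0.022     ]
 [ 0.42789661 -0.39472928  0.022     ]] [[-0.02956347  0.03728384]
 [ 0.02826862  0.03726007]]
```

The tips are about 12 mm above the table, centred on the tin's end and parallel to it, with about 26 mm to go. I'll lower 5 mm and close up.

Request:
{"api": "move_arm", "payload": {
  "motion": [
    {"x": 0,"y": 0,"z": -0.003,"roll": 0},
    {"x": 0.0015,"y": 0.0025,"z": -0.002,"roll": 0},
    {"x": 0.0015,"y": 0.0025,"z": 0,"roll": 0},
    {"x": 0.0015,"y": 0.0025,"z": 0,"roll": 0},
    {"x": 0.0015,"y": 0.0025,"z": 0,"roll": 0},
    {"x": 0.0015,"y": 0.0025,"z": 0,"roll": 0},
    {"x": 0.0015,"y": 0.0025,"z": 0,"roll": 0},
    {"x": 0.0015,"y": 0.0025,"z": 0,"roll": 0},
    {"x": 0.0015,"y": 0.0025,"z": 0,"roll": 0},
    {"x": 0.0015,"y": 0.0025,"z": 0,"roll": 0}
  ]
}}

```text
time: 5.4
tool_pos: [0.3995, -0.3879, 0.0227]
ee_rot: [[0.001, 0.523, 0.852], [-0.001, 0.852, -0.523], [-1.0, -0.001, 0.002]]
contact_force: [-0.9, 0.7, -0.9]
gripper_width: 0.291
```

```bash
python3 look.py 5
```

```text
5.4 [ 0.39954196 -0.38788975  0.02273537] -31.544462281146473 [-0.89879473  0.70828715 -0.86567725] 0.29138537486938687
```

View pics/wrist5.png

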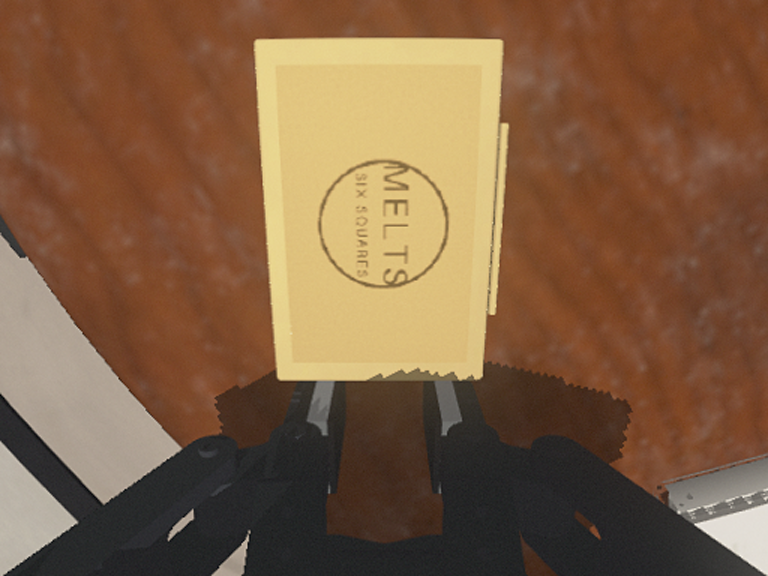

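The tin's corners are at (278,381), (483,381), (503,39) and (255,39), and the tips are at its end or a millimetre short.

```bash
cat > plan.py <<'E'
import pickle,sys
from h import *
G=np.array([.487,-.1715]);GA=np.radians(-15.2)
def tinfrom(n,px,z=.022):
    s,w=pickle.load(open(f"w{n}.pkl","rb"))
    p,f=fit([(w,tinb,np.array(px)/1.5)],[s["tool_pos"][0]+.03,s["tool_pos"][1]+.05,-.4])
    g=rot(GA).T@(p[:2]-G)*1000
    R=s["ee_rot"];jx=R[:2,2];jy=R[:2,1]; e=p[:2]-s["tool_pos"][:2]
    ty=np.arctan2(jx[1],jx[0])
    print("tin",p[:2].round(4),"yaw",np.degrees(p[2]).round(1),"| gap x,y mm",g.round(1),"dyaw",np.degrees(p[2]-GA).round(1),"res",abs(f).max().round(1))
    print("rel tool: lat",(e@jx*1000).round(1),"ahead",(e@jy*1000).round(1),"dyaw tin-tool",np.degrees(p[2]-ty).round(1))
    tg=rot(GA).T@(s["tool_pos"][:2]-G)*1000
    print("tool in gap",tg.round(1),np.degrees(ty-GA).round(1))
    return p
E
python3 - <<'E'
from plan import *
tinfrom(5,[(278,381),(483,381),(503,39),(255,39)])
E
```

```text
tin [ 0.4274 -0.3402] yaw -31.6 | gap x,y mm [ -13.3 -178.4] dyaw -16.4 res 2.5
rel tool: lat -1.2 ahead 55.2 dyaw tin-tool -0.0
tool in gap [ -27.7 -231.8] -16.3
```

```bash
cat >> plan.py <<'E'
def arc(x,y,th,y1,rel=(-1.2,55.2),n=4,th1=0.):
    L=(y1-y)/np.cos(np.radians((th+th1)/2))
    P=[]
    k=np.linspace(0,1,401)
    t=np.radians(th+(th1-th)*k)
    xs=x-np.concatenate([[0],np.cumsum(np.sin(t[:-1]))])*L/400   # heading=(-sin t,cos t)
    ys=y+np.concatenate([[0],np.cumsum(np.cos(t[:-1]))])*L/400
    for i in np.linspace(0,400,n+1).astype(int):
        tool=np.array([xs[i],ys[i]])-rot(t[i])@np.array(rel)
        w=rot(GA)@tool/1000+G
        P.append((*w,np.degrees(t[i]+GA)));print("tin",round(xs[i],1),round(ys[i],1),np.degrees(t[i]).round(1),"tool world",w.round(4),np.degrees(t[i]+GA).round(1),"shift", (np.array(P[-1])-P[-2]).round(4) if len(P)>1 else "")
E
python3 -c "
from plan import *
arc(-13.3,-178.4,-16.4,-95)"
```

```text
tin -13.3 -178.4 -16.4 tool world [ 0.3995 -0.3878] -31.6 shift 
tin -8.1 -158.0 -12.3 tool world [ 0.4134 -0.3714] -27.5 shift [0.0139 0.0164 4.1   ]
tin -4.3 -137.3 -8.2 tool world [ 0.426 -0.354] -23.4 shift [0.0127 0.0174 4.1   ]
tin -2.1 -116.3 -4.1 tool world [ 0.4374 -0.3357] -19.3 shift [0.0114 0.0183 4.1   ]
tin -1.3 -95.3 0.0 tool world [ 0.4475 -0.3167] -15.2 shift [0.01  0.019 4.1  ]
```

Request:
{"api": "move_arm", "payload": {
  "motion": [
    {"x": 0.0028,"y": 0.0033,"z": 0,"roll": 0.82},
    {"x": 0.0028,"y": 0.0033,"z": 0,"roll": 0.82},
    {"x": 0.0028,"y": 0.0033,"z": 0,"roll": 0.82},
    {"x": 0.0028,"y": 0.0033,"z": 0,"roll": 0.82},
    {"x": 0.0028,"y": 0.0033,"z": 0,"roll": 0.82},
    {"x": 0.0025,"y": 0.0035,"z": 0,"roll": 0.82},
    {"x": 0.0025,"y": 0.0035,"z": 0,"roll": 0.82},
    {"x": 0.0025,"y": 0.0035,"z": 0,"roll": 0.82},
    {"x": 0.0025,"y": 0.0035,"z": 0,"roll": 0.82},
    {"x": 0.0025,"y": 0.0035,"z": 0,"roll": 0.82}
  ]
}}

```text
time: 6.45
tool_pos: [0.4285, -0.3508, 0.0228]
ee_rot: [[0.001, 0.385, 0.923], [-0.001, 0.923, -0.385], [-1.0, -0.001, 0.002]]
contact_force: [0.7, 0.3, -0.6]
gripper_width: 0.291
```

```bash
python3 look.py 6
```

```text
6.45 [ 0.42848061 -0.35077912  0.02275755] -22.618031164809356 [ 0.67717739  0.34502541 -0.62948783] 0.2906795044107081
```

View pics/wrist6.png

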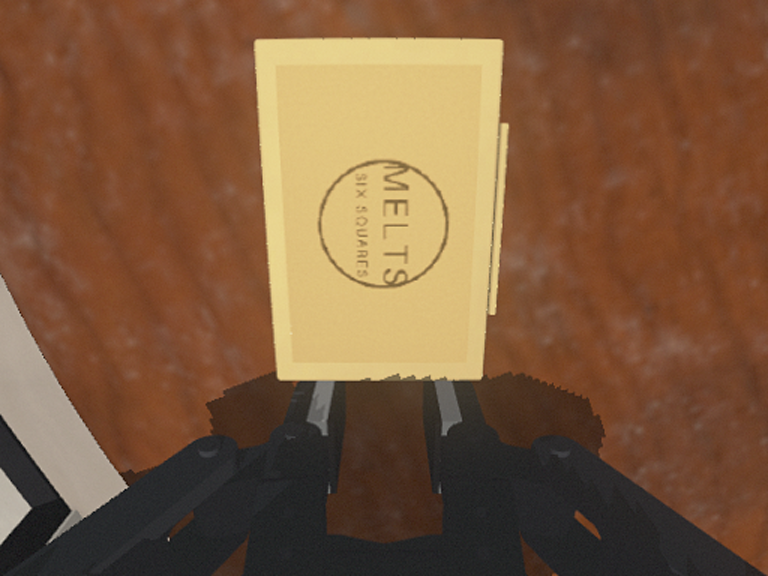

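The tin sits at the same pixels in the wrist view, so the contact is sticking. Replanning from here.

```bash
python3 - <<'E'
from plan import *
p=tinfrom(6,[(278,381),(483,381),(503,39),(255,39)])
g=rot(GA).T@(p[:2]-G)*1000
arc(g[0],g[1],np.degrees(p[2]-GA),-97,n=2)
E
```

```text
tin [ 0.4486 -0.2993] yaw -22.6 | gap x,y mm [  -3.5 -133.4] dyaw -7.4 res 2.5
rel tool: lat -1.2 ahead 55.2 dyaw tin-tool -0.0
tool in gap [  -9.5 -188.4] -7.4
tin -3.5 -133.4 -7.4 tool world [ 0.4285 -0.3507] -22.6 shift 
tin -1.8 -115.3 -3.7 tool world [ 0.4383 -0.3349] -18.9 shift [0.0099 0.0159 3.7224]
tin -1.2 -97.0 0.0 tool world [ 0.4471 -0.3184] -15.2 shift [0.0088 0.0165 3.7224]
```

Request:
{"api": "move_arm", "payload": {
  "motion": [
    {"x": 0.002,"y": 0.0032,"z": 0,"roll": 0.78},
    {"x": 0.002,"y": 0.0032,"z": 0,"roll": 0.78},
    {"x": 0.002,"y": 0.0032,"z": 0,"roll": 0.78},
    {"x": 0.002,"y": 0.0032,"z": 0,"roll": 0.78},
    {"x": 0.002,"y": 0.0034,"z": 0,"roll": 0.78},
    {"x": 0.0018,"y": 0.0034,"z": 0,"roll": 0.78},
    {"x": 0.0018,"y": 0.0034,"z": 0,"roll": 0.78},
    {"x": 0.0018,"y": 0.0034,"z": 0,"roll": 0.78},
    {"x": 0.0018,"y": 0.0034,"z": 0,"roll": 0.78},
    {"x": 0,"y": 0,"z": 0,"roll": 0}
  ]
}}

```text
time: 7.5
tool_pos: [0.4478, -0.3174, 0.0228]
ee_rot: [[0.002, 0.256, 0.967], [-0.001, 0.967, -0.256], [-1.0, -0.0, 0.002]]
contact_force: [0.9, -0.2, -0.3]
gripper_width: 0.293
```

```bash
python3 look.py 7; python3 - <<'E'
from bench import snapshot
import cv2
for n,(x,y,w,h,k) in {"side":(235,165,100,80,7),"scene":(180,185,90,70,8)}.items():
    f=snapshot(n)["frame"][y:y+h,x:x+w];cv2.imwrite(f"pics/{n}7.png",cv2.resize(f,None,fx=k,fy=k,interpolation=cv2.INTER_CUBIC))
E
```

```text
7.5 [ 0.44778312 -0.31735905  0.02276135] -14.838159464090694 [ 0.94036398 -0.20547852 -0.30933191] 0.29258501644814183
```

View pics/wrist7.png

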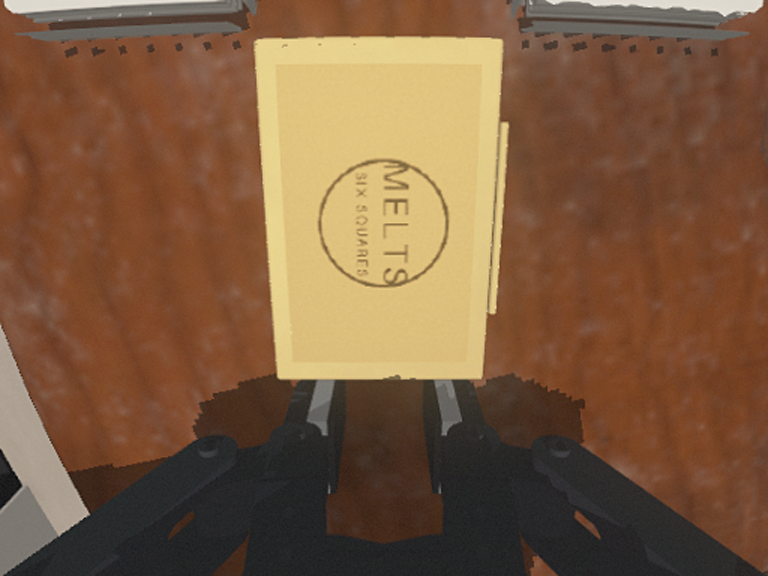

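View pics/side7.png

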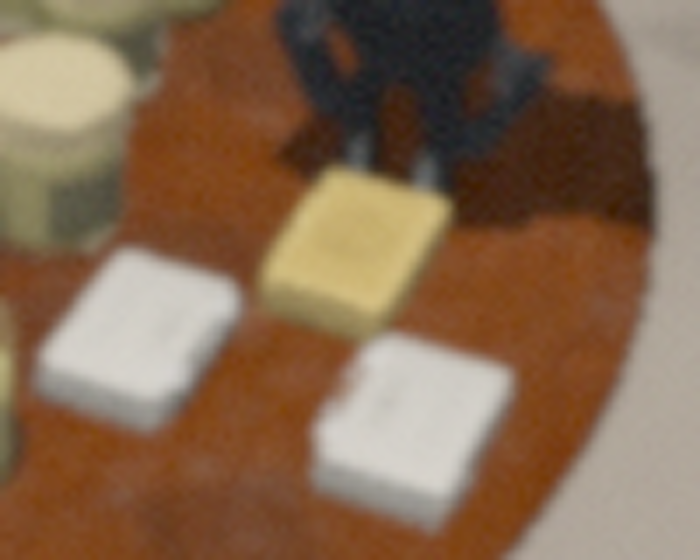

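View pics/scene7.png

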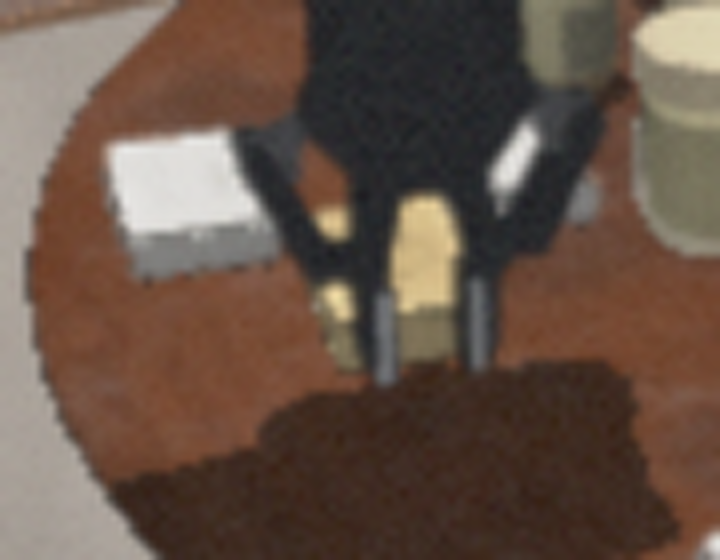

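```bash
python3 - <<'E'
import pickle,cv2
s,w=pickle.load(open("w7.pkl","rb"))
c=cv2.resize(w["frame"][0:40,150:362],None,fx=3.75,fy=3.75,interpolation=cv2.INTER_CUBIC);
c2=cv2.resize(w["frame"][0:40,300:512],None,fx=3.75,fy=3.75,interpolation=cv2.INTER_CUBIC);c3=cv2.resize(w["frame"][0:40,0:212],None,fx=3.75,fy=3.75,interpolation=cv2.INTER_CUBIC)
import numpy as np
cv2.imwrite("pics/w7c.png",np.vstack([c,c3,c2]))
E
```

```text
(no output)
```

View pics/w7c.png

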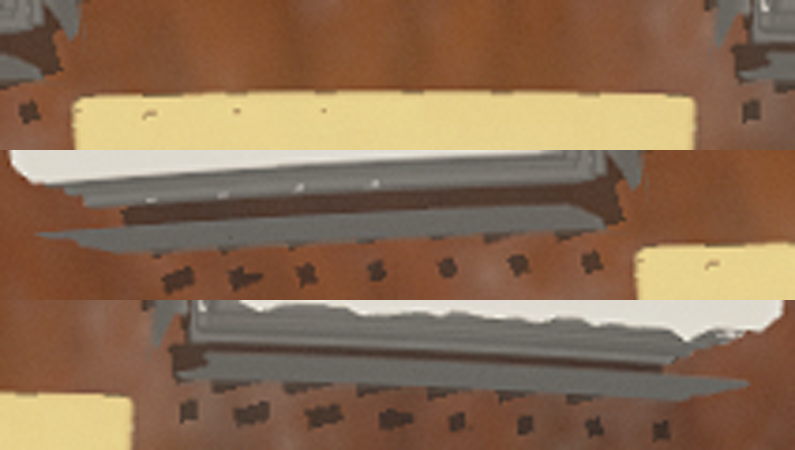

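The flaps sit evenly on both sides of the tin plus its latch, to within about 0.3 mm, and both box edges slope symmetrically. The tin is lined up, so I'll push straight along the gap.

Request:
{"api": "move_arm", "payload": {
  "motion": [
    {"x": 0.0013,"y": 0.0048,"z": 0,"roll": -0.1},
    {"x": 0.0013,"y": 0.0048,"z": 0,"roll": -0.1},
    {"x": 0.0013,"y": 0.0048,"z": 0,"roll": 0},
    {"x": 0.0013,"y": 0.0048,"z": 0,"roll": 0},
    {"x": 0.0013,"y": 0.0048,"z": 0,"roll": 0},
    {"x": 0.0013,"y": 0.0048,"z": 0,"roll": 0},
    {"x": 0.0013,"y": 0.0048,"z": 0,"roll": 0},
    {"x": 0.0013,"y": 0.0048,"z": 0,"roll": 0},
    {"x": 0.0013,"y": 0.0048,"z": 0,"roll": 0},
    {"x": 0.0013,"y": 0.0048,"z": 0,"roll": 0}
  ]
}}

```text
time: 8.65
tool_pos: [0.4611, -0.2664, 0.0228]
ee_rot: [[0.001, 0.263, 0.965], [-0.001, 0.965, -0.263], [-1.0, -0.001, 0.002]]
contact_force: [-0.0, -1.0, 0.2]
gripper_width: 0.295
```

```bash
python3 look.py 8
```

```text
8.65 [ 0.46113837 -0.26636196  0.02276708] -15.22712663951084 [-0.04640191 -0.98783693  0.21698594] 0.2954184299925245
```

View pics/wrist8.png

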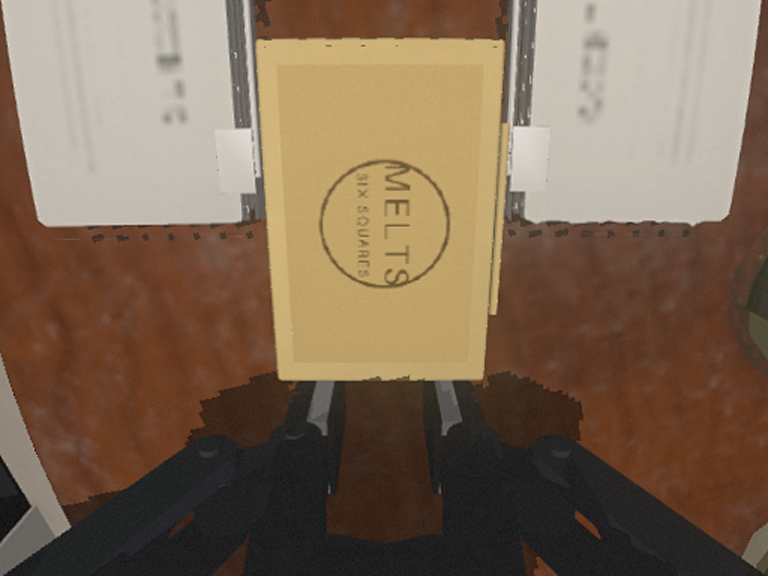

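The tin is entering centred; the box outer edges are mirror-symmetric about column 384, and the force is about 1 N. I'll continue with a 1 mm bias toward the robot, since the latch side has less clearance.

Request:
{"api": "move_arm", "payload": {
  "motion": [
    {"x": 0.0012,"y": 0.0048,"z": 0,"roll": 0},
    {"x": 0.0012,"y": 0.0048,"z": 0,"roll": 0},
    {"x": 0.0012,"y": 0.0048,"z": 0,"roll": 0},
    {"x": 0.0012,"y": 0.0048,"z": 0,"roll": 0},
    {"x": 0.0012,"y": 0.0048,"z": 0,"roll": 0},
    {"x": 0.0012,"y": 0.0048,"z": 0,"roll": 0},
    {"x": 0.0012,"y": 0.0048,"z": 0,"roll": 0},
    {"x": 0.0012,"y": 0.0048,"z": 0,"roll": 0},
    {"x": 0.0012,"y": 0.0048,"z": 0,"roll": 0},
    {"x": 0.0012,"y": 0.0048,"z": 0,"roll": 0}
  ]
}}

```text
time: 9.7
tool_pos: [0.4743, -0.2136, 0.0228]
ee_rot: [[0.002, 0.262, 0.965], [-0.001, 0.965, -0.262], [-1.0, -0.0, 0.002]]
contact_force: [0.3, -0.7, 0.6]
gripper_width: 0.289
```

```bash
python3 look.py 9
```

```text
9.7 [ 0.47433803 -0.2136497   0.02278392] -15.208909779457066 [ 0.28864998 -0.66128093  0.63949661] 0.28918115326185806
```

View pics/wrist9.png

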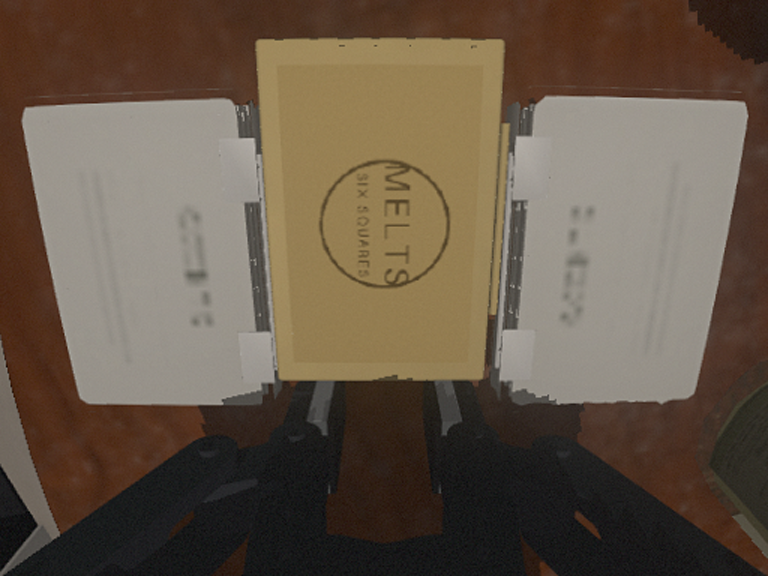

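The tin is inside the gap and straight, at y of about +11 mm. The fingers enter next.

Request:
{"api": "move_arm", "payload": {
  "motion": [
    {"x": 0.0013,"y": 0.0048,"z": 0,"roll": 0},
    {"x": 0.0013,"y": 0.0048,"z": 0,"roll": 0},
    {"x": 0.0013,"y": 0.0048,"z": 0,"roll": 0},
    {"x": 0.0013,"y": 0.0048,"z": 0,"roll": 0},
    {"x": 0.0013,"y": 0.0048,"z": 0,"roll": 0},
    {"x": 0.0013,"y": 0.0048,"z": 0,"roll": 0},
    {"x": 0.0013,"y": 0.0048,"z": 0,"roll": 0},
    {"x": 0.0013,"y": 0.0048,"z": 0,"roll": 0},
    {"x": 0.0013,"y": 0.0048,"z": 0,"roll": 0},
    {"x": 0.0013,"y": 0.0048,"z": 0,"roll": 0}
  ]
}}

```text
time: 10.75
tool_pos: [0.4886, -0.1609, 0.0228]
ee_rot: [[0.002, 0.262, 0.965], [-0.001, 0.965, -0.262], [-1.0, -0.0, 0.002]]
contact_force: [-0.3, -0.3, 0.2]
gripper_width: 0.293
```

```bash
python3 look.py 10
```

```text
10.75 [ 0.48864571 -0.16089535  0.02280315] -15.191487464814866 [-0.33503926 -0.31321019  0.16899717] 0.29269764210409455
```

View pics/wrist10.png

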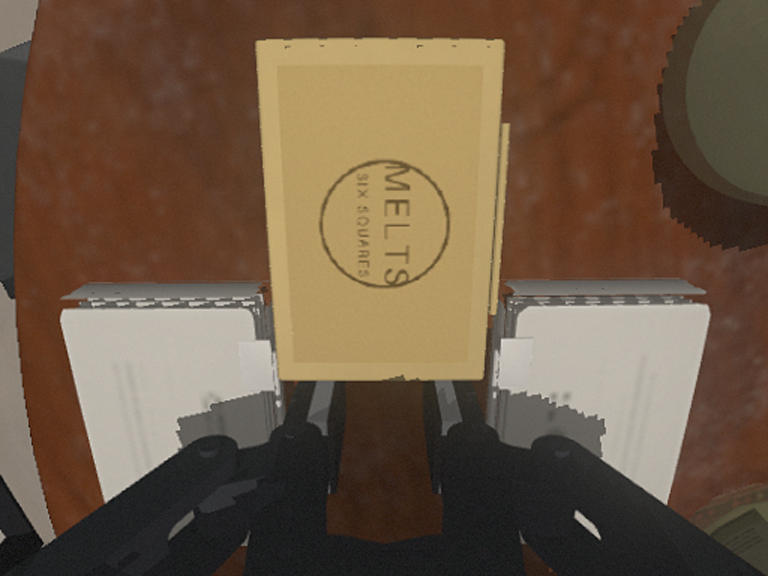

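Request:
{"api": "move_arm", "payload": {
  "motion": [
    {"x": 0.0012,"y": 0.0043,"z": 0,"roll": 0},
    {"x": 0.0012,"y": 0.0043,"z": 0,"roll": 0},
    {"x": 0.0012,"y": 0.0043,"z": 0,"roll": 0},
    {"x": 0.0012,"y": 0.0043,"z": 0,"roll": 0},
    {"x": 0.0012,"y": 0.0043,"z": 0,"roll": 0},
    {"x": 0.0012,"y": 0.0043,"z": 0,"roll": 0},
    {"x": 0.0012,"y": 0.0043,"z": 0,"roll": 0},
    {"x": 0.0009,"y": 0.0033,"z": 0,"roll": 0},
    {"x": 0.0005,"y": 0.002,"z": 0,"roll": 0},
    {"x": 0,"y": 0,"z": 0,"roll": 0}
  ]
}}

```text
time: 11.8
tool_pos: [0.4996, -0.1212, 0.0228]
ee_rot: [[0.002, 0.261, 0.965], [-0.0, 0.965, -0.261], [-1.0, 0.0, 0.002]]
contact_force: [-0.6, -0.1, -0.1]
gripper_width: 0.292
```

```bash
python3 look.py 11; python3 - <<'E'
from plan import *
tinfrom(11,[(278,381),(483,381),(503,39),(257,39)])
E
```

```text
11.8 [ 0.49962486 -0.12116984  0.02283396] -15.121794156990108 [-0.64482734 -0.08950933 -0.14633203] 0.2918664186244261
tin [ 0.513  -0.0675] yaw -15.2 | gap x,y mm [ -2.2 107.2] dyaw 0.0 res 2.2
rel tool: lat -1.1 ahead 55.3 dyaw tin-tool -0.0
tool in gap [-1.  51.9] 0.1
```

View pics/wrist11.png

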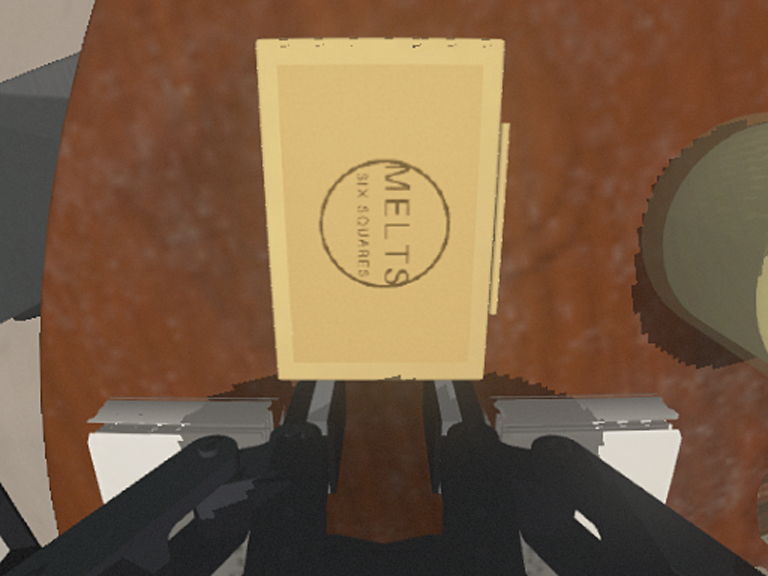

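The tin is out of the gap, centred and straight, with its trailing end about 17 mm past the boxes. I'll back off and lift.

Request:
{"api": "move_arm", "payload": {
  "motion": [
    {"x": -0.0008,"y": -0.003,"z": 0,"roll": 0},
    {"x": -0.0008,"y": -0.003,"z": 0,"roll": 0},
    {"x": -0.0008,"y": -0.003,"z": 0,"roll": 0},
    {"x": -0.0008,"y": -0.003,"z": 0.003,"roll": 0},
    {"x": 0,"y": 0,"z": 0.015,"roll": 0},
    {"x": 0,"y": 0,"z": 0.02,"roll": 0},
    {"x": 0,"y": 0,"z": 0.025,"roll": 0},
    {"x": 0,"y": 0,"z": 0.025,"roll": 0},
    {"x": 0,"y": 0,"z": 0.02,"roll": 0},
    {"x": 0,"y": 0,"z": 0,"roll": 0}
  ]
}}

```text
time: 12.85
tool_pos: [0.4943, -0.1371, 0.1355]
ee_rot: [[0.0, 0.264, 0.965], [-0.0, 0.965, -0.264], [-1.0, -0.0, 0.0]]
contact_force: [-0.6, 0.2, -0.5]
gripper_width: 0.292
```

```bash
python3 look.py 12; python3 - <<'E'
from bench import snapshot
import cv2
for n in("side","scene"):cv2.imwrite(f"pics/{n}12.png",cv2.resize(snapshot(n)["frame"],None,fx=1.5,fy=1.5))
E
```

```text
12.85 [ 0.49429544 -0.13706348  0.13551978] -15.30170248024516 [-0.59211076  0.21568935 -0.54612523] 0.2922262596932358
```

View pics/wrist12.png

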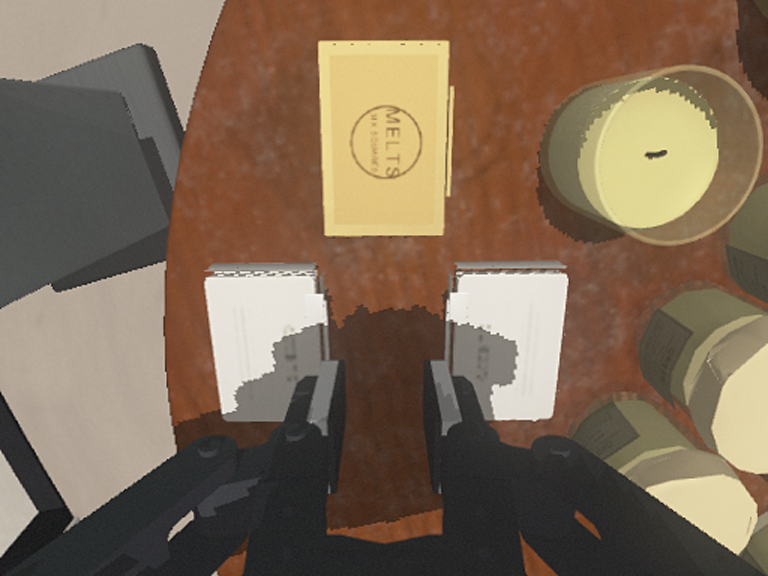

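View pics/side12.png

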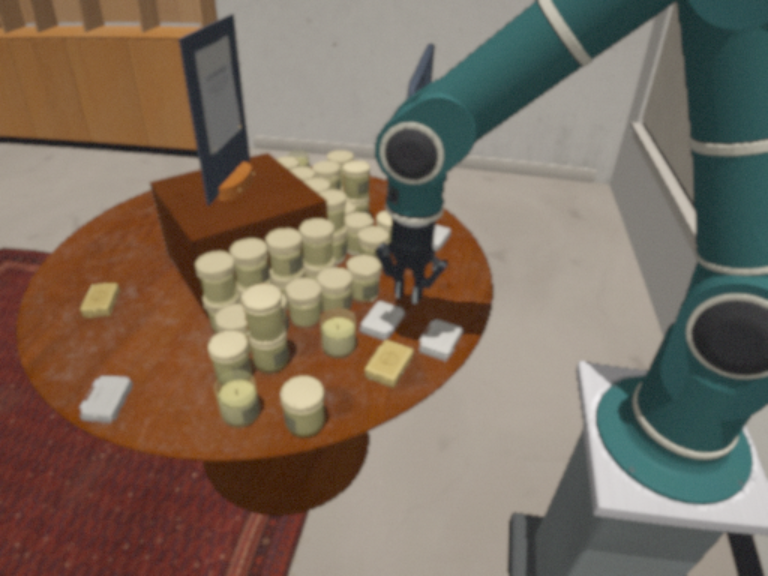

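The tin lies flat just past the boxes, with corners (325,236), (443,236), (450,41) and (318,41), and the candles look unmoved. One last measurement, then hand in.

```bash
python3 - <<'E'
from plan import *
tinfrom(12,[(325,236),(443,236),(450,41),(318,41)])
from bench import sign_off
print(sign_off())
E
```

```text
tin [ 0.5134 -0.0676] yaw -15.3 | gap x,y mm [ -1.8 107.2] dyaw -0.1 res 1.5
rel tool: lat 0.1 ahead 72.1 dyaw tin-tool -0.0
tool in gap [-2.  35.1] -0.1
the job is handed in; nothing more can be done
None
```

The tin is through the gap and lies flat just beyond the boxes, and I handed the job in at about 13 s. I pushed its trailing end with both fingertips, partly open. A gentle arc took out its 16° turn and 13 mm offset, then I pushed it straight through, backed off and lifted clear.

- **Tin position:** my last check from the wrist camera, just before hand-in, put the tin's centre 107 mm past the gap's centre. It was 2 mm off the centre line and 0.1° out of line, with its trailing end about 17 mm past the boxes.
- **Forces and surroundings:** the force readings I took during the push stayed near 1 N. The candles looked unmoved in the final pictures. I did not measure them or the third card box against their starting positions, and the gripper partly hid that box in the last side view.
- **Disagreement:** the boxes' visible tops measured a few mm smaller than the stated 65 × 92 mm. I fitted the gap's position with the box sizes left free; the three camera views then agreed to about 2–3 mm, and the tin passed through centred.

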